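# Clamp a guard cartridge with a sunken knob

### The job

Stand the tall slim steel cartridge in the rectangular pocket of the white clamp module, then turn the small sunken knob in the round well clockwise until you feel it stiffen as the pad presses the cartridge against its stop, and give it only about 20 degrees more: overtightening crushes the cartridge. Do not push hard on the module's case, let go of everything, and leave all else standing where it is.

Things in the scene. Friction and masses are not known exactly. Their poses are not given: they have to be found in the camera images.
- cartridge_center (a point): centre (half-way up) of the cartridge to be clamped: a plain steel cylinder 24 mm in diameter, 96 mm tall, upright, z along its axis, 160 g, on a 4 mm rubber mat in a row with two other steel cartridges, 85 mm apart in varying order. Grip it about 15 mm above this point, so that the fingertips stay above the module's top when its foot is on the pocket floor.
- pocket (a point): centre of the floor of the rectangular pocket in the clamp module's top, z up, 26 mm below that top. The pocket is 28 mm wide along this frame's x; along y it is free at least 14 mm both ways, so the cartridge can be set down here. Fully home: its foot on this floor. A steel stop stands on the +y side, its face 14.5 to 24.5 mm from here (varies, not measured).
- knob_grip (a point): on the axis of the clamp knob, 23 mm above the floor of its well, z up. The knob: fluted black cylinder, 26 mm diameter, 32 mm tall, in the middle of a round well 84 mm in diameter and 40 mm deep; its top is 9 mm above this point and 8 mm below the module's top. 29 mm is free all round it: open the fingers only to about 40 mm before going in. Clockwise from above tightens.
- well (a point): centre of the round well's floor, where the knob stands, 40 mm below the module's top, z up. The knob's angle is not measured; turning drag about 0.18 N m, which also holds it where it is left; no detents. It needs 0.7 to 2.7 rad clockwise until the pad has pressed the cartridge to the stop; there the resistance steps up by about 0.06 N m and then rises by about 0.13 N m per rad. Regrip where needed.
- pad: the steel clamp pad on the pocket's -y side, 22 mm wide, 16 mm tall; origin at the middle of its face, 14 mm above the pocket floor. It starts 15.5 to 20.5 mm from the pocket's centre and moves along +y of the pocket frame by 8 mm per rad of knob. It sits on a spring preloaded to 8 N, then 16 N more per rad of knob. Proper clamping is 10 to 16 N; over 20 N crushes the cartridge.
- panel: the white top block of the clamp module, 170 mm along its x, 280 mm along its y, 40 mm tall, with the well and the pocket; origin at the centre of its underside (45 mm above the table), z up. Its top is 85 mm above the table. The well is at its y = -65 mm, the pocket at y = +68 mm.
- cartridge: the same guard cartridge; origin at the centre of its foot, z along its axis.
- short_cart: the shorter cartridge (24 mm diameter, 55 mm tall), to be left alone; origin at the centre of its foot.
- thick_cart: the thicker cartridge (40 mm diameter, 75 mm tall), to be left alone; origin at the centre of its foot.
- solvent_a: clear bottle, 70 mm diameter, 170 mm tall, at the robot's right, to be left alone; origin under its foot.
- beaker: glass beaker, 64 mm diameter, 85 mm tall, beyond the mat and the module, to be left alone; origin under its foot.
- spanner: spanner lying flat between module and mat, to be left alone.
There are look-alikes about, which are no part of the job. Leave any red look-alike of the cartridge alone.

How it is judged:
By the outcome, as a careful person would: the job done as asked, in the order asked, and still so for the second after the job is handed in, with the robot touching nothing.
It also fails if it takes over 64 s, if anything falls off the work surface, if the arm or the gripper's body presses on something with over 40 N, if the wrist force passes 120 N, or if a joint passes its speed limit or range.

### The arm

A 6-joint arm with a two-finger parallel gripper is mounted at the origin on the work surface. World frame = base frame: x ahead of the robot, y to its left, z up, the work surface at z = 0. Lengths are in m, angles in rad, forces in N, time in s.
With the tool pointing down it reaches from about 0.325 to 0.775 m from the base axis. Payload 9.3 kg.
Tool frame: the origin (TCP) lies on the centre line of the jaws, within the pads' length; the fingertips stand 11 mm ahead of it and the grasp point (between the pads) lies 8 mm behind it (arm.tip_reach is the distance from the TCP to the fingertips, in m); x points along the fingers, y is the direction in which the jaws open and shut, and the axes are right-handed (so a half turn about x gives the same grasp; the last joint's range is limited). The gripper opens to 85 mm and grips with 20 to 120 N. Pads are 22 mm wide; open, the fingers measure 114 mm over their backs; the gripper's body (76 mm by 85 mm) begins 54 mm behind the grasp point. The pads swing forward as they close: fully open they stand 13 mm farther back than shut.
Start: joints at [1.075, 0.259, 0.021, 1.334, 0, 1.418], TCP at [0.185, 0.518, 0.22] pointing down, gripper open.
Joint ranges: [-3.04, 3.04], [-0.91, 1.82], [-1.04, 1.36], [-1.92, 1.95], [-1.52, 1.45], [-3.14, 3.14]. Speed limits (rad/s): [2.22, 2.22, 2.79, 3.14, 3.14, 3.14].

### API

Orientations are given as a unit quaternion [w, x, y, z].
In Python, from rig import arm gives the robot as it stands.
- The arm moves only by the shell command python3 -m pendant 'ROWS'. ROWS is JSON, a list of rows, each a list of 3 entries, a list of its own where there are three numbers: the shift along the tool's x, y, z in mm, then the turn, a rotation vector about the tool's x, y, z in rad, then the closure in counts, from 0 (fully open) to 255 (shut). In form: [[[dx, dy, dz], [rx, ry, rz], fingers], ...]. A call has 1 to 20 rows; each row is the pose to reach, as a shift and turn from the pose commanded when the call began, along the tool's axes at that moment; what a row does not reach only later rows make up. A row lasts 1/10 s, in which the tool goes at most 50 mm and 8.59 degrees, less where a joint would pass 70% of its speed; a pose out of reach is approached as far as the arm can. A call with a gripper value outside its range is refused whole. The fingers move at their own pace and stop on an object; the grip force is fixed at half the most. Time passes only in rows, so rows that repeat a pose let the fingers close. It gives the time, the measured TCP pose, the force and the opening at its end, in the units of the state.
- arm.get_state(): the state, without advancing time (a new reading comes with each control period).
- arm.capture(name): name is "scene" or "top" or "wrist"; returns a dict with "img" (384x512x3 uint8, red, green, blue), "vfov" (degrees; the focal length in pixels is half the picture's height over the tangent of half this angle, whatever the lens; pixels are square), "cx", "cy" (the principal point, pixels), "dist" ([k1, k2, p1, p2, k3] as OpenCV has them; the pictures are not rectified), "extrinsics" (4x4, takes a point from world to camera coordinates). Camera axes: x right, y down, z forward; pixel columns grow to the right and rows downward; lengths in m; the calibration is good to about 2 mm. A picture is of the moment at which its call begins. There is no depth.
- arm.job_done(): hands the job in, once; it reports no verdict.
The state is a dict: "time_s": time; "qpos": joint angles; "joint_vel": joint speeds; "joint_efforts": joint torques, N m; "eef_pos": TCP position; "orientation": TCP orientation; "force": force on the tool from outside, world axes, zero at the start; "torque": the same for the moment, N m; "width": opening from 0.0 (shut) to 1.0 (fully open).
Only numpy, scipy, OpenCV 4.12 (cv2) and the standard library are available. Lean on these libraries where they do the work, as an engineer would, in place of code of your own. Each camera call takes 0.05 s, during which the arm holds its last target.

## Working session

There is one attempt and no reset: what is moved stays moved. The work goes in short steps, Python scripts to look and compute and a shell command to move; the robot and the scene stay as the last step left them, time stands still between calls to the robot, and variables do not carry over. Pictures are saved under pics/ and viewed, and the job is handed in when it is done.

```bash
ls; mkdir -p pics
python3 - <<'E'
from rig import arm
import cv2,json,numpy as np
s=arm.get_state()
for k,v in s.items(): print(k,v)
print(arm.tip_reach)
for n in("scene","top","wrist"):
    c=arm.capture(n); cv2.imwrite(f"pics/{n}0.png",c["img"][:,:,::-1])
    print(n,c["vfov"],c["cx"],c["cy"],c["dist"],np.round(c["extrinsics"],4).tolist())
E
```

```text
pics
time_s 0.0
qpos [1.07537292e+00 2.59205394e-01 2.07220894e-02 1.33368310e+00
 1.98046743e-05 1.41820819e+00]
joint_vel [-4.11632629e-04 -1.64548810e-04  3.35919286e-04  3.09815434e-04
  1.62630124e-03  3.19331679e-06]
joint_efforts [-1.55582999e-03 -5.55643308e+01  3.44527781e+01  1.38325003e-02
 -9.05251341e-05  2.57492741e-05]
eef_pos [0.18473312 0.5177242  0.21934339]
orientation [ 0.69658236  0.12016085  0.69690407 -0.12107477]
force [-1.37300011  0.38587066 -0.07677622]
torque [-0.01097431 -0.01693214  0.02062115]
width 0.9998931415562807
0.011
scene 48.0662479753527 248.51521796281668 191.25979568058833 [0.05625539 0.         0.         0.         0.        ] [[-0.5247, 0.851, -0.0204, 0.3037], [0.6055, 0.3563, -0.7117, -0.2748], [-0.5984, -0.3857, -0.7022, 1.5345], [0.0, 0.0, 0.0, 1.0]]
top 48.40695661885542 253.25360520072826 194.00773591066604 [-0.06005023  0.          0.          0.          0.        ] [[0.0699, -0.9975, 0.0058, -0.0481], [-0.974, -0.0695, -0.2157, 0.547], [0.2156, 0.0094, -0.9764, 1.163], [0.0, 0.0, 0.0, 1.0]]
wrist 64.21987788968505 256.5870384680991 189.5247846056399 [-0.02921233  0.          0.          0.          0.        ] [[0.3362, 0.9418, -0.002, -0.5487], [0.9005, -0.3208, 0.2937, -0.0387], [0.2759, -0.1006, -0.9559, 0.3792], [0.0, 0.0, 0.0, 1.0]]
```

View pics/scene0.png

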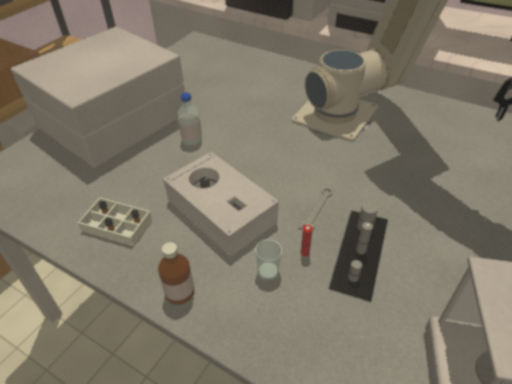

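View pics/top0.png

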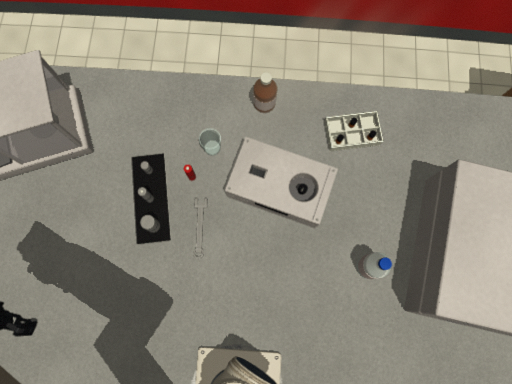

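View pics/wrist0.png

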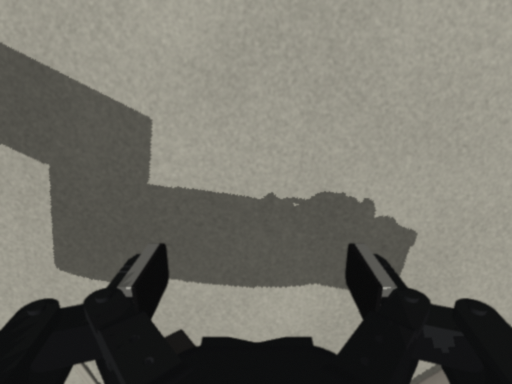

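The mat row in the top view is at pixels (147,167), (144,191) and (150,223). The module is near (280,180), with the pocket at (258,171) and the well at (302,187). I'll zoom in and measure.

```bash
cat > h.py <<'E'
from rig import arm
import cv2,numpy as np
from scipy.spatial.transform import Rotation as R
def cam(n):
    c=arm.capture(n); f=c["img"].shape[0]/2/np.tan(np.radians(c["vfov"]/2))
    c["K"]=np.array([[f,0,c["cx"]],[0,f,c["cy"]],[0,0,1]]);c["d"]=np.array(c["dist"]);c["E"]=np.array(c["extrinsics"]);return c
def plane(c,px,z):
    u=cv2.undistortPoints(np.array(px,float).reshape(-1,1,2),c["K"],c["d"]).reshape(-1,2)
    Rm,t=c["E"][:3,:3],c["E"][:3,3]; o=-Rm.T@t
    d=np.c_[u,np.ones(len(u))]@Rm
    return o+d*((z-o[2])/d[:,2])[:,None]
def proj(c,P):
    P=np.array(P,float).reshape(-1,3)
    return cv2.projectPoints(P,cv2.Rodrigues(c["E"][:3,:3])[0],c["E"][:3,3],c["K"],c["d"])[0].reshape(-1,2)
def tool(s=None):
    s=s or arm.get_state(); q=s["orientation"]
    return np.array(s["eef_pos"]),R.from_quat([q[1],q[2],q[3],q[0]]).as_matrix()
def crop(c,x0,y0,x1,y1,k,name):
    cv2.imwrite("pics/"+name,cv2.resize(c["img"][y0:y1,x0:x1,::-1],None,fx=k,fy=k,interpolation=cv2.INTER_CUBIC))
E
python3 - <<'E'
from h import *
c=cam("top"); crop(c,120,130,350,240,3.4,"t1.png")
s=cam("scene"); crop(s,150,130,400,310,3.2,"s1.png")
# module top contour by brightness
g=cv2.cvtColor(c["img"],cv2.COLOR_RGB2GRAY); print(g[150,300],g[190,255],g[240,250],g[210,310])
for p,z in(((147,165),.06),((143,189),.1),((150,221),.08),((258,171),.085),((302,187),.085)): print(p,plane(c,[p],z).round(3))
E
```

```text
143 183 136 188
(147, 165) [[0.613 0.305 0.06 ]]
(143, 189) [[0.533 0.297 0.1  ]]
(150, 221) [[0.447 0.272 0.08 ]]
(258, 171) [[ 0.611 -0.018  0.085]]
(302, 187) [[ 0.573 -0.145  0.085]]
```

View pics/t1.png

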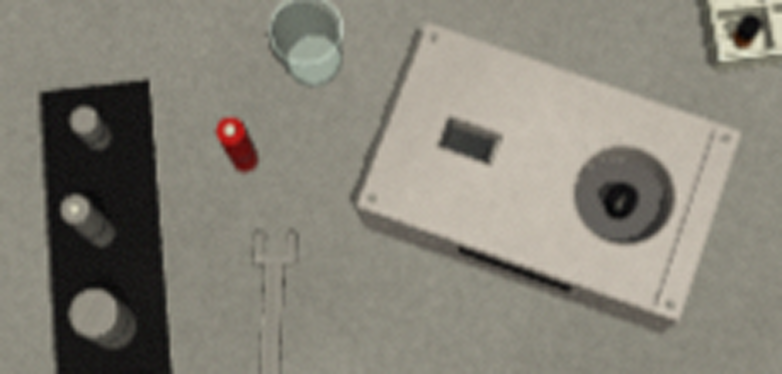

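View pics/s1.png

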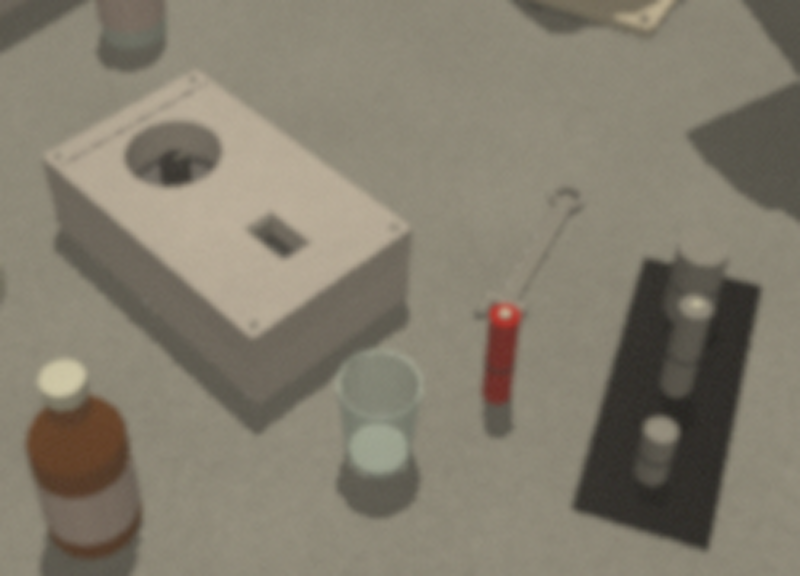

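Both views show the tall cartridge in the middle of the row: top-crop top centre (74,209), scene crop (695,303). Module corners in the top crop are (425,25), (740,130), (678,322) and (357,208).

Run:
```python
from h import *
c=cam("top");s=cam("scene")
T=lambda a:np.array(a,float)/3.4+[120,130]-0.35
S=lambda a:np.array(a,float)/3.2+[150,130]-0.35
for n,a,z in(("tall",(74,209),.1),("short",(84,121),.059),("thick",(96,314),.079),("red",(231,130),.1),("well rim",(624,195),.085),("pocket",(470,141),.085)): print("top",n,plane(c,[T(a)],z).round(4))
for n,a,z in(("tall",(695,303),.1),("short",(660,431),.059),("thick",(702,250),.079),("red",(505,314),.1),("well",(173,153),.085),("pocket",(279,234),.085)): print("scene",n,plane(s,[S(a)],z).round(4))
# subpixel: module mask
def mod(c,thr,z):
    g=cv2.GaussianBlur(cv2.cvtColor(c["img"],cv2.COLOR_RGB2GRAY),(3,3),0)
    return g
C=plane(c,T([(425,25),(740,130),(678,322),(357,208)]),.085); print(C.round(4),np.linalg.norm(C-np.roll(C,-1,0),axis=1).round(4),C.mean(0))
C2=plane(s,S([(45,155),(198,70),(410,232),(255,337)]),.085); print(C2.round(4),np.linalg.norm(C2-np.roll(C2,-1,0),axis=1).round(4),C2.mean(0))
for C_ in (C,):
    y=(C_[0]+C_[3]-C_[1]-C_[2])/2; print("yaw y",np.degrees(np.arctan2(y[1],y[0])))
y=(C2[2]+C2[3]-C2[0]-C2[1])/2; print("yaw y",np.degrees(np.arctan2(y[1],y[0])))
p,M=tool();print(p,M.round(3))
```

```text
top tall [[0.5262 0.3007 0.1   ]]
top short [[0.6123 0.3134 0.059 ]]
top thick [[0.4443 0.2774 0.079 ]]
top red [[0.6019 0.1793 0.1   ]]
top well rim [[ 0.5736 -0.1485  0.085 ]]
top pocket [[ 0.6107 -0.0181  0.085 ]]
scene tall [[0.5247 0.3014 0.1   ]]
scene short [[0.6163 0.3167 0.059 ]]
scene thick [[0.4498 0.2827 0.079 ]]
scene red [[0.6066 0.1849 0.1   ]]
scene well [[ 0.5761 -0.1446  0.085 ]]
scene pocket [[ 0.611  -0.0137  0.085 ]]
[[ 0.71    0.027   0.085 ]
 [ 0.6366 -0.2433  0.085 ]
 [ 0.4707 -0.1972  0.085 ]
 [ 0.5469  0.0711  0.085 ]] [0.2801 0.1723 0.2789 0.169 ] [ 0.59104194 -0.08561831  0.085     ]
[[ 0.634  -0.2381  0.085 ]
 [ 0.4733 -0.1906  0.085 ]
 [ 0.5553  0.0764  0.085 ]
 [ 0.7107  0.029   0.085 ]] [0.1676 0.2793 0.1624 0.2779] [ 0.59332555 -0.08085428  0.085     ]
yaw y 74.47503472131434
yaw y 73.456044584676
[0.18485029 0.51795182 0.21982844] [[-0.     0.336  0.942]
 [-0.     0.942 -0.336]
 [-1.    -0.    -0.   ]]
```

```bash
python3 -m pendant '[[[0,-22,98],[-0.13,0,0],0],[[0,-45,197],[-0.27,0,0],0],[[0,-67,295],[-0.41,0,0],0],[[0,-90,394],[-0.55,0,0],0],[[0,-90,394],[-0.55,0,0],0],[[0,-90,394],[-0.55,0,0],0],[[0,-90,394],[-0.55,0,0],0],[[0,-90,394],[-0.55,0,0],0],[[0,-90,394],[-0.55,0,0],0],[[0,-90,394],[-0.55,0,0],0],[[0,-90,394],[-0.55,0,0],0],[[0,-90,394],[-0.55,0,0],0]]'
python3 - <<'E'
from h import *
c=cam("wrist"); cv2.imwrite("pics/w1.png",c["img"][:,:,::-1])
p,M=tool();print(p,M.round(3),arm.get_state()["qpos"])
print(proj(c,[[.5255,.301,.1],[.5255,.301,.004]]))
E
```

```text
time_s: 1.55
eef_pos: [0.5245, 0.3017, 0.2202]
orientation: [0.703, -0.074, 0.703, 0.074]
force: [-0.2, -0.2, 0.2]
width: 0.998
[0.52450734 0.30180902 0.22034228] [[ 0.    -0.207  0.978]
 [ 0.     0.978  0.207]
 [-1.     0.     0.   ]] [3.83461740e-01 3.54064074e-01 1.60431949e-01 1.37694086e+00
 1.78519946e-04 1.74550771e-01]
[[256.63931984 180.73874701]
 [256.6570826  159.94284729]]
```

View pics/w1.png

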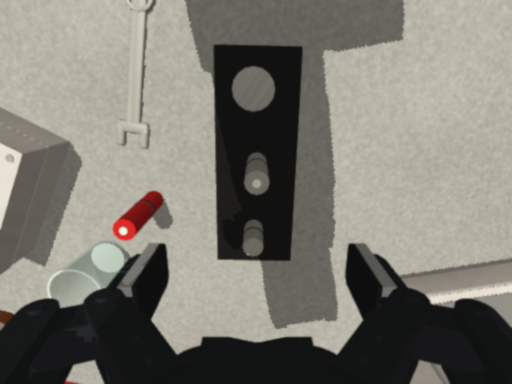

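The tall cartridge's top is at (257,181), and my estimate predicted (256.6,180.7), so I can descend straight.

```bash
python3 -m pendant '[[[40,-1,1],[0,0,0],0],[[80,-1,1],[0,0,0],0],[[120,-1,1],[0,0,0],0],[[145,-1,1],[0,0,0],0],[[161,-1,1],[0,0,0],0],[[161,-1,1],[0,0,0],0],[[161,-1,1],[0,0,0],0],[[161,-1,1],[0,0,0],0]]'
python3 - <<'E'
from h import *
c=cam("wrist"); cv2.imwrite("pics/w2.png",c["img"][:,:,::-1])
E
```

```text
time_s: 2.4
eef_pos: [0.5273, 0.3008, 0.0605]
orientation: [0.704, -0.073, 0.703, 0.074]
force: [-0.5, -0.4, 1.5]
width: 0.999
```

View pics/w2.png

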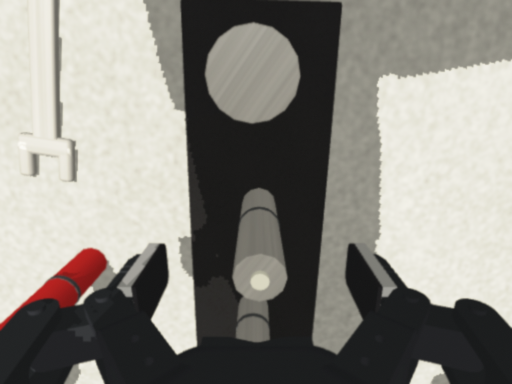

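The cartridge is centred between the fingers, top at (260,279). I'll check its tool-frame position and close.

Run:
```python
from h import *
c=cam("wrist"); p,M=tool(); q=plane(c,[[260,279]],.1)[0]; print(q, (M.T@(q-p))*1000)
```

```text
[0.52752075 0.30127363 0.1       ] [-39.67069809   0.73801622   0.43681355]
```

```bash
python3 -m pendant '[[[0,1,0],[0,0,0],60],[[0,1,0],[0,0,0],120],[[0,1,0],[0,0,0],160],[[0,1,0],[0,0,0],200],[[0,1,0],[0,0,0],255],[[0,1,0],[0,0,0],255],[[0,1,0],[0,0,0],255],[[0,1,0],[0,0,0],255],[[0,1,0],[0,0,0],255],[[0,1,0],[0,0,0],255]]'
python3 -m pendant '[[[-15,0,0],[0,0,0],255],[[-50,0,0],[0,0,0],255],[[-90,0,0],[0,0,0],255],[[-130,0,0],[0,0,0],255],[[-165,0,0],[0,0,0],255],[[-165,0,0],[0,0,0],255],[[-165,0,0],[0,0,0],255]]'
python3 - <<'E'
from h import *
c=cam("wrist"); cv2.imwrite("pics/w3.png",c["img"][:,:,::-1]);p,M=tool();print(p,M.round(4),arm.get_state()["width"]*85)
t=cam("top");crop(t,100,120,360,250,3,"t3.png")
E
```

```text
time_s: 3.5
eef_pos: [0.5268, 0.3011, 0.0592]
orientation: [0.703, -0.073, 0.703, 0.073]
force: [-1.0, 0.5, 4.0]
width: 0.26
time_s: 4.2
eef_pos: [0.5267, 0.3009, 0.2236]
orientation: [0.703, -0.073, 0.703, 0.073]
force: [0.4, 0.2, -2.3]
width: 0.262
[0.52621824 0.3007587  0.22249015] [[-1.900e-03 -2.057e-01  9.786e-01]
 [-9.000e-04  9.786e-01  2.057e-01]
 [-1.000e+00 -5.000e-04 -2.000e-03]] 21.96476439224626
```

View pics/w3.png

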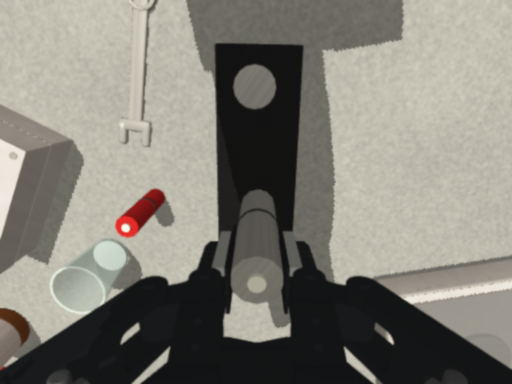

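Held: width 22 mm, foot 55 mm ahead of the TCP, and the others undisturbed. Next is a viewing pose near the module.

```bash
python3 -m pendant '[[[-20,-28,4],[-0.12,0,0],255],[[-30,-64,10],[-0.25,0,0],255],[[-30,-100,15],[-0.38,0,0],255],[[-30,-136,20],[-0.5,0,0],255],[[-30,-172,25],[-0.63,0,0],255],[[-30,-208,31],[-0.76,0,0],255],[[-30,-244,37],[-0.9,0,0],255],[[-30,-272,41],[-1.02,0,0],255],[[-30,-284,42],[-1.08,0,0],255],[[-30,-284,42],[-1.08,0,0],255],[[-30,-284,42],[-1.08,0,0],255],[[-30,-284,42],[-1.08,0,0],255],[[-30,-284,42],[-1.08,0,0],255]]'
python3 - <<'E'
from h import *
c=cam("wrist"); cv2.imwrite("pics/w4.png",c["img"][:,:,::-1]);p,M=tool();print(p,M.round(4),arm.get_state()["qpos"])
E
```

```text
time_s: 5.6
eef_pos: [0.6259, 0.0328, 0.2539]
orientation: [0.566, -0.424, 0.566, 0.425]
force: [0.1, 0.4, -2.2]
width: 0.264
[0.6259358  0.03268108 0.25402631] [[-0.000e+00 -9.602e-01  2.792e-01]
 [ 1.000e-04  2.792e-01  9.602e-01]
 [-1.000e+00  0.000e+00  0.000e+00]] [-8.16372157e-02  3.89245858e-01  2.98933951e-01  1.48051035e+00
  4.95102653e-05 -1.36943129e+00]
```

View pics/w4.png

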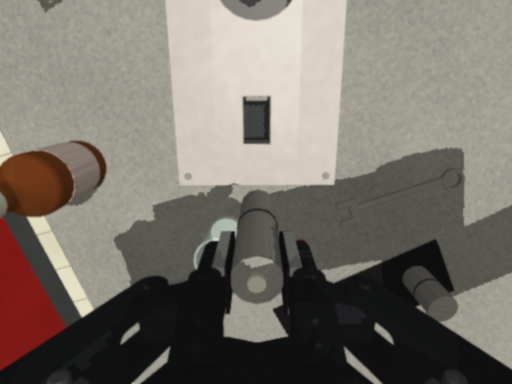

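The pocket spans u 243..271, v 97..144. The module's near corners are at about (180,184) and (335,184). I'll measure edges to subpixel.

Run:
```python
from h import *
c=cam("wrist");p,M=tool()
g=cv2.GaussianBlur(cv2.cvtColor(c["img"],cv2.COLOR_RGB2GRAY),(3,3),0).astype(float)
def ex(v,a,b):
    r=g[v,a:b];d=np.abs(np.diff(r));i=d.argmax();w=d[max(0,i-2):i+3];return a+max(0,i-2)+(w*np.arange(len(w))).sum()/w.sum()+.5
def ey(u,a,b):
    r=g[a:b,u];d=np.abs(np.diff(r));i=d.argmax();w=d[max(0,i-2):i+3];return a+max(0,i-2)+(w*np.arange(len(w))).sum()/w.sum()+.5
for v in(60,100,110,120,130,140,160): print(v,ex(v,150,200),ex(v,320,360), ex(v,233,252),ex(v,262,280))
for u in(200,220,240,250,257,264,280,310): print(u,ey(u,172,195),ey(u,86,104),ey(u,135,155))
def W(px):return (M.T@(plane(c,px,.085)-p).T).T[:,1:]*1000
L=W([[ex(v,150,200),v] for v in range(60,175,5)]);Rr=W([[ex(v,320,360),v] for v in range(60,140,5)]);B=W([[u,ey(u,172,195)] for u in range(195,325,5)])
fl=np.polyfit(L[:,1],L[:,0],1);fr=np.polyfit(Rr[:,1],Rr[:,0],1);fb=np.polyfit(B[:,0],B[:,1],1)
print("L",fl,"R",fr,"B",fb)
print(np.abs(L[:,0]-np.polyval(fl,L[:,1])).max(),np.abs(Rr[:,0]-np.polyval(fr,Rr[:,1])).max(),np.abs(B[:,1]-np.polyval(fb,B[:,0])).max())
PL=W([[ex(v,233,252),v] for v in range(105,138,4)]);PR=W([[ex(v,262,280),v] for v in range(105,138,4)]);print("pocket y",PL.mean(0),PR.mean(0))
PT=W([[u,ey(u,86,104)] for u in(250,257,264)]);PB=W([[u,ey(u,135,155)] for u in(250,257,264)]);print(PT.mean(0),PB.mean(0))
# cartridge top
for t in ([257,284],): 
    q=plane(c,[t],p[2]+.041); print("cart top tool",(M.T@(q[0]-p))*1000)
```

```text
60 169.37179487179486 342.5 238.5 262.5
100 172.40243902439025 339.7608695652174 242.30141843971631 270.28205128205127
110 173.45238095238096 339.2142857142857 242.69858156028369 269.66959064327483
120 173.81914893617022 338.6020408163265 242.9014598540146 269.6345029239766
130 174.88636363636363 337.6041666666667 243.15693430656935 269.6463414634146
140 175.7 337.0625 243.25510204081633 269.60596026490066
160 177.3139534883721 335.5769230769231 237.5 269.0
200 191.8582089552239 86.5 140.5
220 184.86363636363637 88.5 137.5
240 184.52272727272728 93.5 138.5
250 190.82467532467533 100.3688524590164 143.29577464788733
257 189.24324324324326 100.39256198347107 143.2972027972028
264 190.61428571428573 100.31512605042016 143.4020979020979
280 190.36486486486487 88.5 136.5
310 184.65652173913043 88.5 153.16666666666666
L [ 5.06952454e-03 -8.55107998e+01] R [4.40200937e-03 8.43345273e+01] B [9.96591574e-03 2.05539303e+01]
0.28139747301514717 0.1624645645504046 6.292787848007421
pocket y [-14.56082923 -50.49212125] [ 12.97874222 -50.48678306]
[ -0.0885414 -71.1295935] [ -0.07873978 -27.49388942]
cart top tool [-40.99983669  -0.43882256   0.97869027]
```

Run:
```python
from h import *
c=cam("wrist");crop(c,180,0,340,200,3,"w4c.png")
```

```text
(no output)
```

View pics/w4c.png

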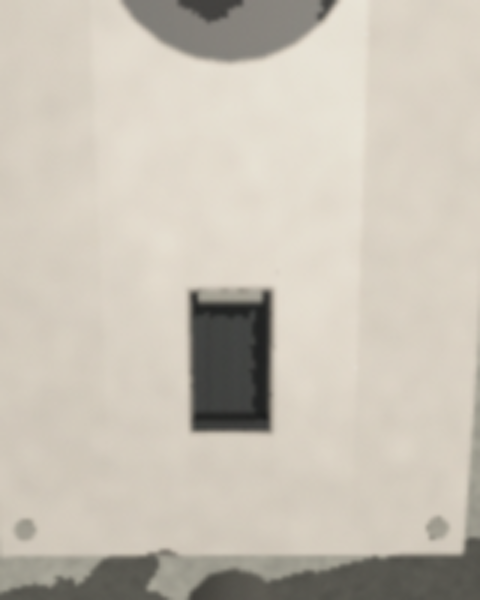

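Run:
```python
from h import *
c=cam("wrist");p,M=tool()
def W(px,z=.085):return (M.T@(plane(c,px,z)-p).T).T[:,1:]*1000
print(W([[220,184.8],[240,184.5],[310,184.6],[257,96.8],[257,143.4]]).round(2))
print("well near rim",W([[257,20]]), "pad face at z .081",W([[257,100.8]],.081))
# cart edges in image rows 240
g=cv2.cvtColor(c["img"],cv2.COLOR_RGB2GRAY); print(g[215,225:290]); print(g[284,225:290])
```

```text
[[-40.75  18.1 ]
 [-18.79  17.76]
 [ 58.04  17.87]
 [ -0.18 -74.53]
 [ -0.16 -27.34]]
well near rim [[  -0.20980708 -144.84833816]] pad face at z .081 [[ -0.17588989 -70.56965781]]
[92 93 93 92 90 89 89 88 88 87 88 88 88 86 73 60 49 44 50 59 67 71 73 74
 73 73 75 77 80 80 82 82 83 85 86 85 86 87 89 89 90 89 90 88 86 74 59 51
 60 74 80 82 83 83 85 86 89 90 88 88 87 86 84 84 84]
[ 17  18  17  15  14  37  71  86  88  88  88  88  87  86  86  87  87  89
  89  90  91  98 118 132 137 137 136 136 137 137 136 137 136 137 137 137
 137 137 137 137 130 107  91  87  87  86  87  87  88  88  88  87  88  87
  87  86  85  75  40  16  15  16  17  16  15]
```

The +y edge is at tool z +17.9, so the pocket centre is at −54.1. The well rim agrees (−144.85 measured, −145.1 expected). The axis is at y ≈ −0.8, and the widths check (27.5 and 169.8 mm). I'll move over it and stop with the foot about 12 mm above the top.

```bash
python3 -m pendant '[[[0,-0.4,-20],[0,0,0],255],[[20,-0.4,-45],[0,0,0],255],[[60,-0.4,-55],[0,0,0],255],[[100,-0.4,-55],[0,0,0],255],[[100,-0.4,-55],[0,0,0],255],[[100,-0.4,-55],[0,0,0],255],[[100,-0.4,-55],[0,0,0],255],[[100,-0.4,-55],[0,0,0],255]]'
python3 - <<'E'
from h import *
c=cam("wrist"); crop(c,150,80,370,384,1.9,"w5.png");p,M=tool();print(p)
q0=np.array([0.6259358,0.03268108,0.25402631]);print(M.T@(p-q0)*1000)
t=cam("top");crop(t,220,130,345,230,6,"t5.png"); s=cam("scene");crop(s,150,130,290,260,4.5,"s5.png")
E
```

```text
time_s: 6.6
eef_pos: [0.6124, -0.0211, 0.1562]
orientation: [0.566, -0.425, 0.565, 0.424]
force: [0.4, 0.4, -1.4]
width: 0.262
[ 0.61213611 -0.02106459  0.15588762]
[ 98.12606232  -1.47230512 -55.4918039 ]
```

View pics/w5.png

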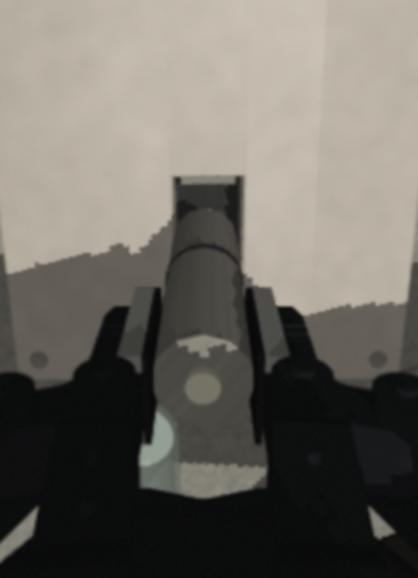

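View pics/s5.png

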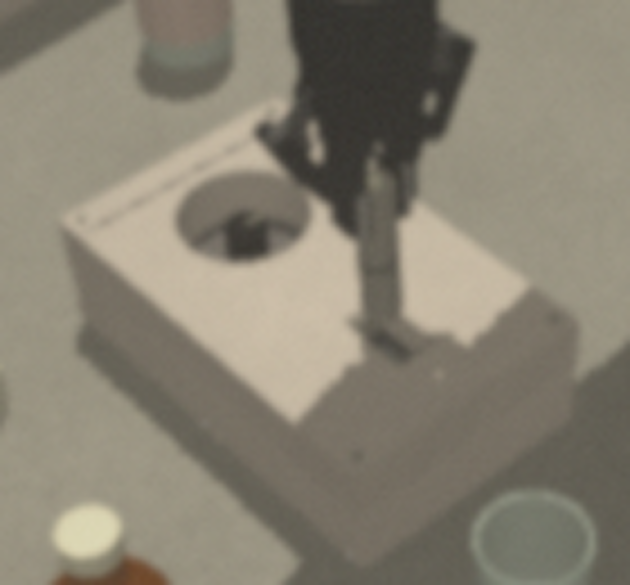

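The measured shift was y −1.5 mm instead of −0.4, and the image also shows the foot about 0.8 mm left of the pocket's middle. I'll correct +1 mm and go down in steps.

```bash
python3 -m pendant '[[[0,1,0.3],[0,0,0],255],[[0,1,0.3],[0,0,0],255],[[8,1,0.3],[0,0,0],255],[[16,1,0.3],[0,0,0],255],[[22,1,0.3],[0,0,0],255],[[22,1,0.3],[0,0,0],255],[[22,1,0.3],[0,0,0],255]]'
python3 - <<'E'
from h import *
c=cam("wrist"); crop(c,150,80,370,384,1.9,"w6.png");p,M=tool();print(p,arm.get_state()["torque"])
q0=np.array([0.6259358,0.03268108,0.25402631]);print(M.T@(p-q0)*1000)
E
```

```text
time_s: 7.45
eef_pos: [0.6102, -0.0206, 0.1317]
orientation: [0.566, -0.424, 0.566, 0.424]
force: [-0.3, -0.4, -1.4]
width: 0.263
[ 0.6103939  -0.02064734  0.13200931] [-0.04403418  0.03590081 -0.06504924]
[ 1.22017089e+02 -3.25741062e-03 -5.55468205e+01]
```

View pics/w6.png

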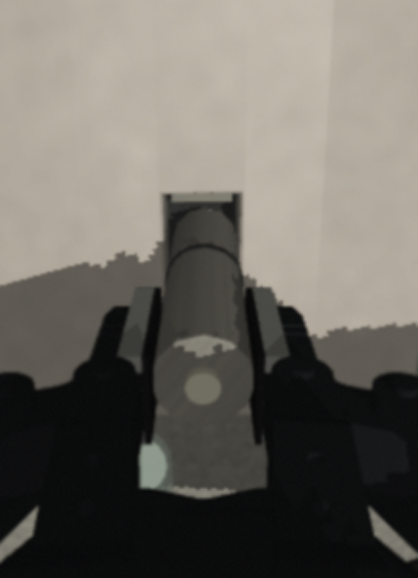

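The foot is inside the pocket by 8 mm, centred at (203 against 202.5) and free of force. I'll lower it to the floor.

```bash
python3 -m pendant '[[[5,0,0],[0,0,0],255],[[10,0,0],[0,0,0],255],[[14,0,0],[0,0,0],255],[[16.5,0,0],[0,0,0],255],[[16.5,0,0],[0,0,0],255],[[16.5,0,0],[0,0,0],255]]'
```

```text
time_s: 8.1
eef_pos: [0.6103, -0.0206, 0.1155]
orientation: [0.566, -0.424, 0.566, 0.424]
force: [-0.4, 1.3, -2.7]
width: 0.262
```

```bash
python3 -m pendant '[[[0.5,0,0],[0,0,0],255],[[1,0,0],[0,0,0],255],[[1,0,0],[0,0,0],255]]'
```

```text
time_s: 8.4
eef_pos: [0.6103, -0.0206, 0.1145]
orientation: [0.566, -0.424, 0.566, 0.424]
force: [-0.3, -0.1, -2.8]
width: 0.263
```

```bash
python3 -m pendant '[[[0.6,0,0],[0,0,0],255],[[0.6,0,0],[0,0,0],255],[[0.6,0,0],[0,0,0],255]]'
```

```text
time_s: 8.7
eef_pos: [0.6104, -0.0206, 0.1142]
orientation: [0.566, -0.424, 0.566, 0.424]
force: [-0.6, 0.4, 1.3]
width: 0.262
```

```bash
python3 -m pendant '[[[0.5,0,0],[0,0,0],255],[[0.5,0,0],[0,0,0],255],[[0.5,0,0],[0,0,0],255]]'
```

```text
time_s: 9.0
eef_pos: [0.6105, -0.0206, 0.1142]
orientation: [0.566, -0.425, 0.565, 0.424]
force: [-2.3, 0.8, 6.3]
width: 0.262
```

The foot is on the floor: z stopped at 0.1142 with 6 N upward. Releasing.

```bash
python3 -m pendant '[[[-0.4,0,0],[0,0,0],200],[[-0.4,0,0],[0,0,0],160],[[-0.4,0,0],[0,0,0],120],[[-0.4,0,0],[0,0,0],90],[[-0.4,0,0],[0,0,0],90],[[-0.4,0,0],[0,0,0],90],[[-20,0,0],[0,0,0],90],[[-50,0,0],[0,0,0],90],[[-90,0,0],[0,0,0],90],[[-130,0,20],[0,0,0],90],[[-140,0,50],[0,0,0],90],[[-140,0,50],[0,0,0],90],[[-140,0,50],[0,0,0],90]]'
python3 - <<'E'
from h import *
c=cam("wrist"); cv2.imwrite("pics/w7.png",c["img"][:,:,::-1]);p,M=tool();print(p)
s=cam("scene");crop(s,150,130,290,260,4.5,"s7.png")
E
```

```text
time_s: 10.3
eef_pos: [0.6243, 0.0278, 0.2531]
orientation: [0.565, -0.425, 0.565, 0.425]
force: [-0.5, -0.1, 0.1]
width: 0.645
[0.62399736 0.02727088 0.25257752]
```

View pics/w7.png

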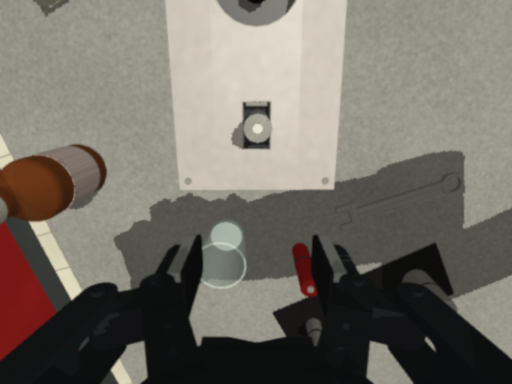

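View pics/s7.png

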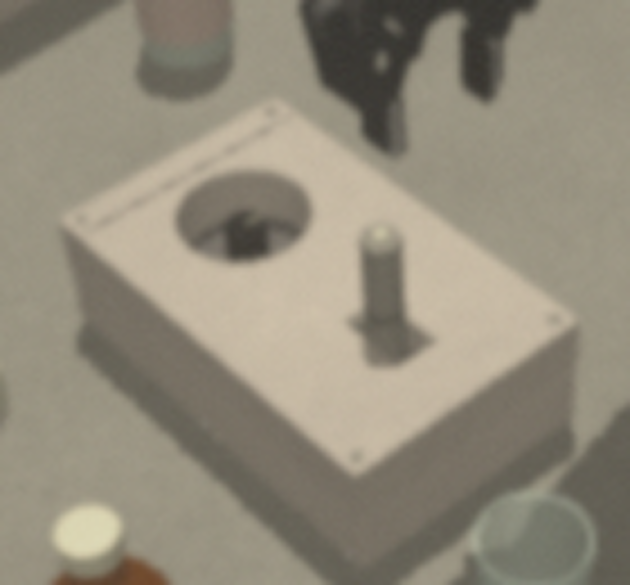

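The cartridge stands in the pocket. The well is next: I'll move to look at it in the same orientation, with fingers well above the cartridge.

```bash
python3 -m pendant '[[[0,-0.5,-30],[0,0,0],90],[[0,-0.5,-70],[0,0,0],110],[[0,-0.5,-105],[0,0,0],130],[[0,-0.5,-121],[0,0,0],130],[[0,-0.5,-121],[0,0,0],130],[[0,-0.5,-121],[0,0,0],130],[[0,-0.5,-121],[0,0,0],130]]'
python3 - <<'E'
from h import *
c=cam("wrist"); cv2.imwrite("pics/w8.png",c["img"][:,:,::-1]);crop(c,180,60,340,220,3.7,"w8c.png");p,M=tool();print(p,arm.get_state()["width"]*85)
for P in ([.5751,-.1474,.085],[.5751,-.1474,.077],[.5751,-.1474,.045]): print(proj(c,P))
E
```

```text
time_s: 11.1
eef_pos: [0.5911, -0.0883, 0.2532]
orientation: [0.566, -0.424, 0.566, 0.425]
force: [0.2, -0.7, 0.1]
width: 0.494
[ 0.59112122 -0.08803096  0.25320069] 41.7788304324084
[[255.99007129 110.42897647]]
[[255.99985639 110.07949057]]
[[256.03471462 108.83455428]]
```

View pics/w8.png

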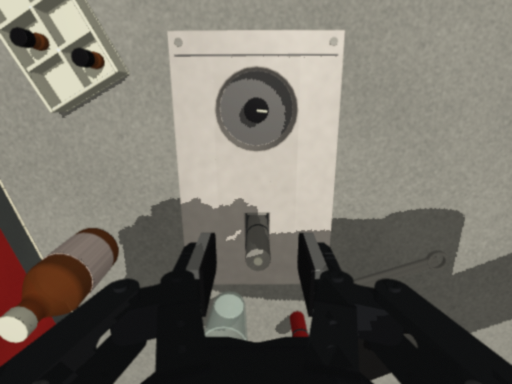

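View pics/w8c.png

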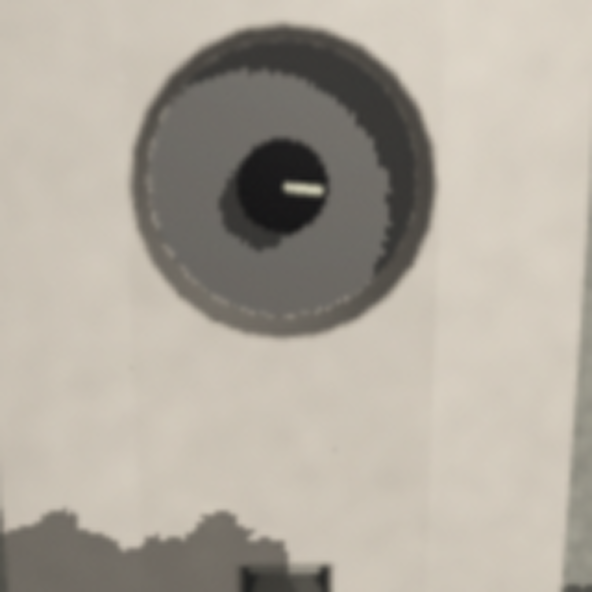

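The well rim spans px u 215.7–297.8, v 66.5–151. The knob's top centre is at (256.4,110.4), against (256.0,110.1) predicted. Its pointer points toward tool +y. I'll move over it and partly down.

```bash
python3 -m pendant '[[[0,-0.7,-30],[0,0,0],133],[[0,-0.7,-61.4],[0,0,0],133],[[40,-0.7,-61.4],[0,0,0],133],[[80,-0.7,-61.4],[0,0,0],133],[[120,-0.7,-61.4],[0,0,0],133],[[140,-0.7,-61.4],[0,0,0],133],[[140,-0.7,-61.4],[0,0,0],133],[[140,-0.7,-61.4],[0,0,0],133],[[140,-0.7,-61.4],[0,0,0],133]]'
python3 - <<'E'
from h import *
c=cam("wrist"); cv2.imwrite("pics/w9.png",c["img"][:,:,::-1]);s=arm.get_state();p,M=tool(s);print(p,s["width"]*85,s["qpos"],s["torque"],s["force"])
print(M.T@(np.array([.5751,-.1474,.085])-p)*1000)
E
```

```text
time_s: 12.05
eef_pos: [0.5755, -0.148, 0.1151]
orientation: [0.566, -0.425, 0.565, 0.424]
force: [0.1, 0.2, -0.3]
width: 0.479
[ 0.57542414 -0.14810997  0.11509043] 40.168606314885956 [-3.93101183e-01  3.78562132e-01 -7.44709323e-02  1.11499288e+00
  1.98089436e-05 -1.68082983e+00] [-0.04322668  0.05658444 -0.01345322] [-0.42705934  0.22166104 -0.88602887]
[30.08873749  0.59245653  0.59974733]
```

View pics/w9.png

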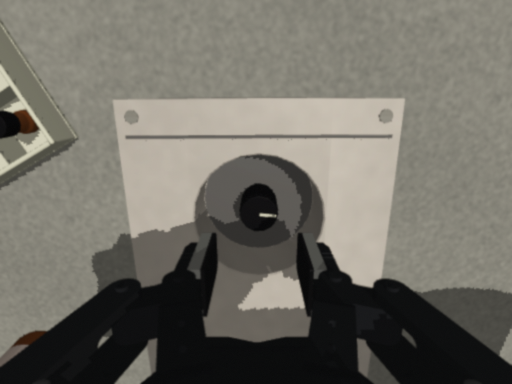

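Run:
```python
from h import *
c=cam("wrist");p,M=tool();crop(c,180,130,340,290,3.7,"w9c.png")
for px,z in(([259,206],.077),([195,214],.085),([323,214],.085),([259,154],.085),([259,272.5],.085)):
    print(px,(M.T@(plane(c,[px],z)[0]-p)*1000).round(1))
```

```text
[259, 206] [37.9  0.8 -5.3]
[195, 214] [ 30.  -40.5  -2.7]
[323, 214] [29.8 41.9 -2.8]
[259, 154] [ 29.9   0.6 -41.7]
[259, 272.5] [29.9  0.8 40.3]
```

View pics/w9c.png

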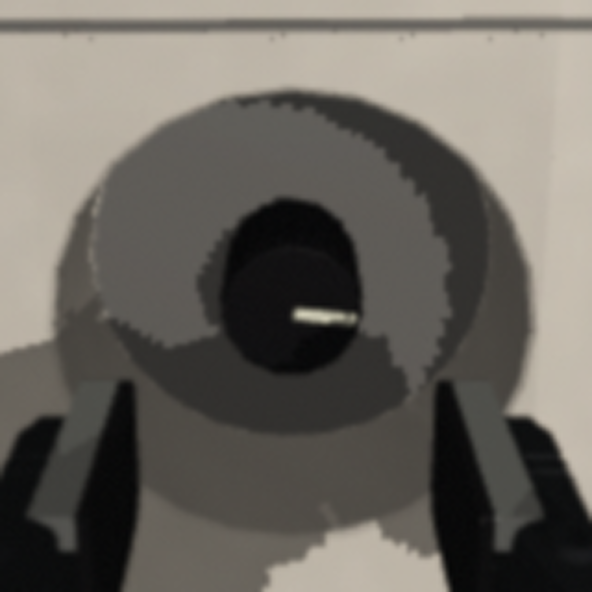

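The knob top is centred at about (258.8,213.7) and the rim's middle is at y +0.7, z about −0.3. Offset +0.7 in y, then down.

```bash
python3 -m pendant '[[[0,0.7,0],[0,0,0],133],[[20,0.7,0],[0,0,0],133],[[38,0.7,0],[0,0,0],133],[[50,0.7,0],[0,0,0],133],[[53.5,0.7,0],[0,0,0],133],[[53.5,0.7,0],[0,0,0],133],[[53.5,0.7,0],[0,0,0],133],[[53.5,0.7,0],[0,0,0],133]]'
python3 - <<'E'
from h import *
c=cam("wrist"); cv2.imwrite("pics/w10.png",c["img"][:,:,::-1]);s=arm.get_state();p,M=tool(s);print(p,s["torque"],s["force"])
a=[arm.get_state()["torque"][2] for _ in range(5)];print(a)
E
```

```text
time_s: 12.95
eef_pos: [0.5742, -0.1481, 0.0607]
orientation: [0.566, -0.425, 0.565, 0.424]
force: [-0.1, 1.6, -0.2]
width: 0.48
[ 0.57416552 -0.14804775  0.06061345] [ 0.03035581 -0.02060804 -0.00258359] [ 0.47595416  0.17914929 -0.40449108]
[np.float64(-0.0025835868893511354), np.float64(-0.0025835868893511354), np.float64(-0.0025835868893511354), np.float64(-0.0025835868893511354), np.float64(-0.0025835868893511354)]
```

View pics/w10.png

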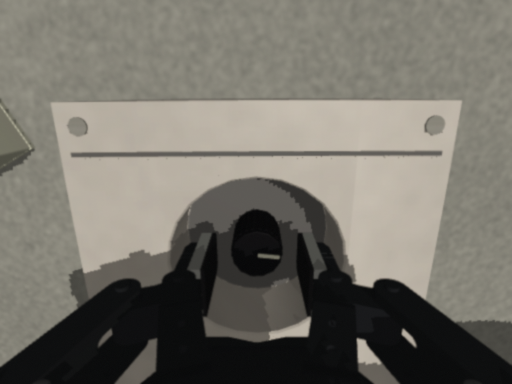

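The knob is centred between the fingers (257 against 256.5). Gripping it.

```bash
python3 -m pendant '[[[0,0,0],[0,0,0],170],[[0,0,0],[0,0,0],200],[[0,0,0],[0,0,0],255],[[0,0,0],[0,0,0],255],[[0,0,0],[0,0,0],255]]'
cat > rd.py <<'E'
from h import *
T=[];J=[]
for i in range(3):
    c=cam("wrist");s=arm.get_state();T.append(s["torque"]);J.append(s["joint_efforts"][5])
p,M=tool(s)
yaw=np.degrees(np.arctan2(M[1,1],M[0,1]))
print("t %.2f yaw %.2f Tz %s m %.3f J6 %s F %s q6 %.3f w %.1f p %s tilt %.4f"%(s["time_s"],yaw,np.round([t[2] for t in T],3),np.mean([t[2] for t in T]),np.round(J,3),np.round(s["force"],1),s["qpos"][5],s["width"]*85,p.round(4),M[2,0]))
E
python3 rd.py
```

```text
time_s: 13.5
eef_pos: [0.5743, -0.148, 0.0607]
orientation: [0.566, -0.425, 0.565, 0.424]
force: [-0.4, -0.4, 5.7]
width: 0.258
t 13.65 yaw 163.75 Tz [-0.029 -0.012 -0.032] m -0.025 J6 [-0.002 -0.002 -0.002] F [ 0.  -0.6  6.1] q6 -1.681 w 21.8 p [ 0.5743 -0.1481  0.0607] tilt -1.0000
```

```bash
python3 -m pendant '[[[0,0,0],[0.05,0,0],255],[[0,0,0],[0.1,0,0],255],[[0,0,0],[0.15,0,0],255],[[0,0,0],[0.2,0,0],255]]'; python3 rd.py;python3 -m pendant '[[[0,0,0],[0.05,0,0],255],[[0,0,0],[0.1,0,0],255],[[0,0,0],[0.15,0,0],255],[[0,0,0],[0.2,0,0],255]]'; python3 rd.py
```

```text
time_s: 14.05
eef_pos: [0.574, -0.148, 0.0607]
orientation: [0.606, -0.366, 0.605, 0.365]
force: [-1.2, 0.8, 6.7]
width: 0.257
t 14.20 yaw 152.27 Tz [0.064 0.011 0.01 ] m 0.029 J6 [-0.321  0.64   0.23 ] F [-1.9  0.7  7. ] q6 -1.481 w 21.6 p [ 0.574  -0.148   0.0607] tilt -1.0000
time_s: 14.6
eef_pos: [0.5738, -0.1478, 0.0607]
orientation: [0.639, -0.303, 0.639, 0.303]
force: [-0.7, 0.8, 7.0]
width: 0.257
t 14.75 yaw 140.82 Tz [ 0.036  0.066 -0.013] m 0.030 J6 [-0.32   0.641  0.231] F [-2.4  0.6  6.4] q6 -1.281 w 22.0 p [ 0.5738 -0.1478  0.0607] tilt -1.0000
```

```bash
cat > r.py <<'E'
from h import *
s=arm.get_state();p,M=tool(s);yaw=np.degrees(np.arctan2(M[1,1],M[0,1]))
print("  yaw %.2f T %s J6 %.3f v6 %.2f F %s"%(yaw,np.round(s["torque"],3),s["joint_efforts"][5],s["joint_vel"][5],np.round(s["force"],1)))
E
python3 - <<'E'
from h import *
c=cam("wrist"); cv2.imwrite("pics/w11.png",c["img"][:,:,::-1])
E
python3 -m pendant '[[[0,0,0],[0.05,0,0],255],[[0,0,0],[0.1,0,0],255]]' >/dev/null; python3 r.py; python3 -m pendant '[[[0,0,0],[0.05,0,0],255]]'>/dev/null; python3 r.py;python3 -m pendant '[[[0,0,0],[0.05,0,0],255]]'>/dev/null; python3 r.py
```

```text
yaw 135.01 T [0.375 0.558 0.224] J6 -0.680 v6 0.50 F [-2.8  1.6  7.9]
  yaw 132.15 T [0.37  0.627 0.182] J6 -0.624 v6 0.50 F [-2.5  1.6  8.5]
  yaw 129.28 T [0.457 0.623 0.227] J6 -0.621 v6 0.49 F [-3.3  2.2  8.4]
```

View pics/w11.png

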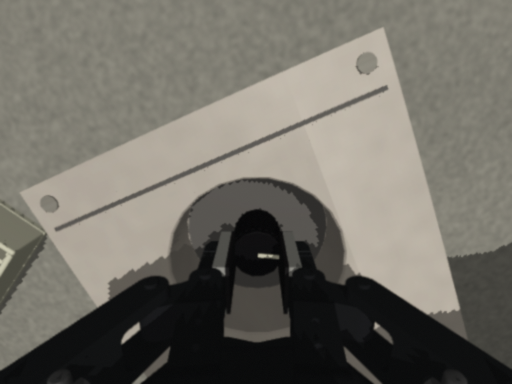

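The knob follows: the pointer stays put in the wrist frame. Moving torque is about 0.21 N m, and the J6 effort is steady at −0.62 at 0.5 rad/s. Continuing in 0.05 rad rows with a reading after each.

```bash
python3 -m pendant '[[[0,0,0],[0.05,0,0],255]]'>/dev/null; python3 r.py;python3 -m pendant '[[[0,0,0],[0.05,0,0],255]]'>/dev/null; python3 r.py;python3 -m pendant '[[[0,0,0],[0.05,0,0],255]]'>/dev/null; python3 r.py;python3 -m pendant '[[[0,0,0],[0.05,0,0],255]]'>/dev/null; python3 r.py
```

```text
yaw 126.42 T [0.479 0.654 0.21 ] J6 -0.620 v6 0.50 F [-3.   2.1  9.3]
  yaw 123.56 T [0.564 0.678 0.234] J6 -0.621 v6 0.50 F [-3.6  2.8  8.5]
  yaw 120.69 T [0.635 0.722 0.167] J6 -0.619 v6 0.49 F [-2.9  1.9  7.8]
  yaw 117.83 T [0.6   0.698 0.167] J6 -0.620 v6 0.50 F [-3.3  2.9  9.1]
```

```bash
python3 -m pendant '[[[0,0,0],[0.05,0,0],255]]'>/dev/null; python3 r.py;python3 -m pendant '[[[0,0,0],[0.05,0,0],255]]'>/dev/null; python3 r.py;python3 -m pendant '[[[0,0,0],[0.05,0,0],255]]'>/dev/null; python3 r.py;python3 -m pendant '[[[0,0,0],[0.05,0,0],255]]'>/dev/null; python3 r.py
```

```text
yaw 114.97 T [0.706 0.824 0.213] J6 -0.619 v6 0.50 F [-3.6  3.5  8.6]
  yaw 112.11 T [0.76  0.811 0.217] J6 -0.619 v6 0.50 F [-3.7  2.9  8.3]
  yaw 109.24 T [0.918 0.777 0.252] J6 -0.619 v6 0.50 F [-4.3  3.9 10.2]
  yaw 106.38 T [0.834 0.819 0.154] J6 -0.618 v6 0.50 F [-4.6  4.   9.3]
```

```bash
python3 -m pendant '[[[0,0,0],[0.05,0,0],255]]'>/dev/null; python3 r.py;python3 -m pendant '[[[0,0,0],[0.05,0,0],255]]'>/dev/null; python3 r.py;python3 -m pendant '[[[0,0,0],[0.05,0,0],255]]'>/dev/null; python3 r.py;python3 -m pendant '[[[0,0,0],[0.05,0,0],255]]'>/dev/null; python3 r.py
```

```text
yaw 103.51 T [0.884 0.856 0.182] J6 -0.618 v6 0.50 F [-3.8  3.8  9.4]
  yaw 100.66 T [1.022 0.787 0.258] J6 -0.618 v6 0.50 F [-4.8  5.3  8.9]
  yaw 97.79 T [1.031 0.837 0.194] J6 -0.617 v6 0.50 F [-4.3  5.   9.4]
  yaw 94.93 T [1.144 0.875 0.194] J6 -0.617 v6 0.50 F [-4.4  5.3  8.8]
```

```bash
python3 -m pendant '[[[0,0,0],[0.05,0,0],255]]'>/dev/null; python3 r.py;python3 -m pendant '[[[0,0,0],[0.05,0,0],255]]'>/dev/null; python3 r.py;python3 -m pendant '[[[0,0,0],[0.05,0,0],255]]'>/dev/null; python3 r.py
```

```text
yaw 92.07 T [1.197 0.866 0.249] J6 -0.617 v6 0.50 F [-3.9  6.   9.3]
  yaw 89.21 T [1.247 0.853 0.18 ] J6 -0.617 v6 0.50 F [-3.9  6.1  9.8]
  yaw 86.34 T [1.317 0.858 0.235] J6 -0.617 v6 0.50 F [-3.5  6.1 10.4]
```

```bash
python3 -m pendant '[[[0,0,0],[0.05,0,0],255]]'>/dev/null; python3 r.py;python3 -m pendant '[[[0,0,0],[0.05,0,0],255]]'>/dev/null; python3 r.py;python3 -m pendant '[[[0,0,0],[0.05,0,0],255]]'>/dev/null; python3 r.py
```

```text
yaw 83.48 T [1.38  0.832 0.236] J6 -0.617 v6 0.50 F [-4.6  6.2  9. ]
  yaw 80.62 T [1.42  0.75  0.154] J6 -0.616 v6 0.50 F [-3.9  6.9  9.9]
  yaw 77.76 T [1.491 0.774 0.195] J6 -0.616 v6 0.50 F [-3.6  7.3 10. ]
```

```bash
python3 - <<'E'
from h import *
c=cam("wrist"); cv2.imwrite("pics/w12.png",c["img"][:,:,::-1])
t=cam("top");crop(t,220,130,345,230,6,"t12.png")
s=cam("scene");crop(s,150,130,290,260,4.5,"s12.png")
E
python3 r.py
```

```text
yaw 77.84 T [ 1.533  0.793 -0.005] J6 0.257 v6 -0.01 F [-3.2  7.5 11.2]
```

View pics/w12.png

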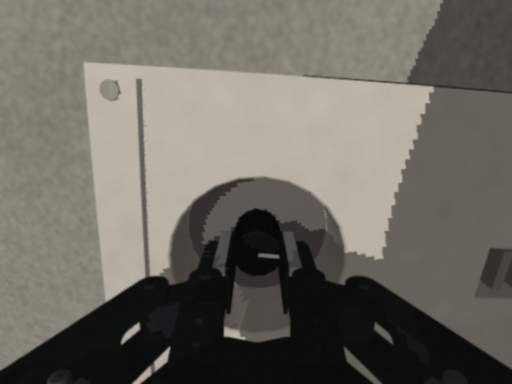

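View pics/s12.png

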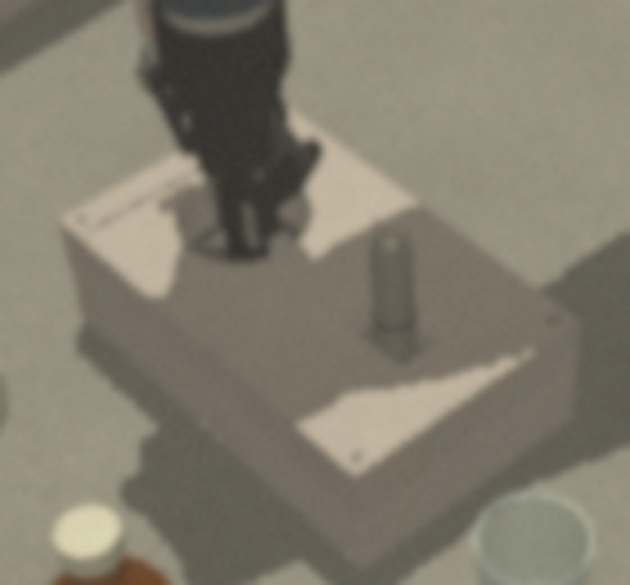

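The knob still follows with no slip. The cartridge has moved upright toward the stop (scene crop 380 to 393), but there is no stiffening yet. Continuing.

```bash
python3 -m pendant '[[[0,0,0],[0.05,0,0],255]]'>/dev/null; python3 r.py;python3 -m pendant '[[[0,0,0],[0.05,0,0],255]]'>/dev/null; python3 r.py;python3 -m pendant '[[[0,0,0],[0.05,0,0],255]]'>/dev/null; python3 r.py
```

```text
yaw 74.99 T [1.591 0.736 0.261] J6 -1.227 v6 0.54 F [-3.8  7.3  9.4]
  yaw 72.04 T [1.663 0.695 0.221] J6 -0.675 v6 0.50 F [-3.8  8.  10.2]
  yaw 69.18 T [1.634 0.695 0.228] J6 -0.619 v6 0.50 F [-3.7  7.4 10. ]
```

```bash
python3 -m pendant '[[[0,0,0],[0.05,0,0],255]]'>/dev/null; python3 r.py;python3 -m pendant '[[[0,0,0],[0.05,0,0],255]]'>/dev/null; python3 r.py;python3 -m pendant '[[[0,0,0],[0.05,0,0],255]]'>/dev/null; python3 r.py
```

```text
yaw 66.31 T [1.716 0.714 0.257] J6 -0.616 v6 0.50 F [-3.7  8.   9.2]
  yaw 63.45 T [1.856 0.656 0.209] J6 -0.616 v6 0.50 F [-3.6  8.8 10.4]
  yaw 60.59 T [1.85  0.581 0.249] J6 -0.616 v6 0.50 F [-2.7  8.7  9.1]
```

```bash
python3 -m pendant '[[[0,0,0],[0.05,0,0],255]]'>/dev/null; python3 r.py;python3 -m pendant '[[[0,0,0],[0.05,0,0],255]]'>/dev/null; python3 r.py;python3 -m pendant '[[[0,0,0],[0.05,0,0],255]]'>/dev/null; python3 r.py
```

```text
yaw 57.72 T [1.884 0.549 0.16 ] J6 -0.616 v6 0.50 F [-3.2  8.6 10.1]
  yaw 54.86 T [2.04  0.599 0.232] J6 -0.616 v6 0.50 F [-2.5  9.8  9.8]
  yaw 52.00 T [2.04  0.478 0.231] J6 -0.616 v6 0.50 F [-1.7  9.9  9.6]
```

```bash
python3 -m pendant '[[[0,0,0],[0.05,0,0],255]]'>/dev/null; python3 r.py;python3 -m pendant '[[[0,0,0],[0.05,0,0],255]]'>/dev/null; python3 r.py
```

```text
yaw 49.14 T [2.104 0.455 0.237] J6 -0.617 v6 0.50 F [-2.4  9.5  9.9]
  yaw 46.28 T [2.152 0.429 0.209] J6 -0.617 v6 0.50 F [-2.2 10.2  9.9]
```

```bash
python3 -m pendant '[[[0,0,0],[0.05,0,0],255]]'>/dev/null; python3 r.py;python3 -m pendant '[[[0,0,0],[0.05,0,0],255]]'>/dev/null; python3 r.py
```

```text
yaw 43.41 T [2.17  0.381 0.213] J6 -0.598 v6 0.50 F [-1.  11.7  9.8]
  yaw 40.56 T [2.268 0.349 0.236] J6 -0.555 v6 0.50 F [-0.7 10.3  8.7]
```

```bash
python3 - <<'E'
from h import *
c=cam("wrist"); cv2.imwrite("pics/w13.png",c["img"][:,:,::-1])
t=cam("top");crop(t,220,130,345,230,6,"t13.png")
E
python3 r.py
```

```text
yaw 40.57 T [2.229 0.348 0.142] J6 0.711 v6 -0.04 F [-1.6 11.2  8.8]
```

View pics/w13.png

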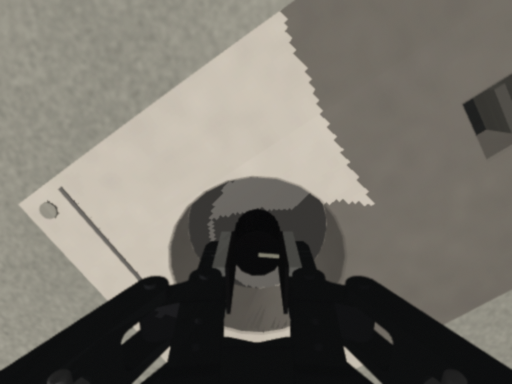

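View pics/t13.png

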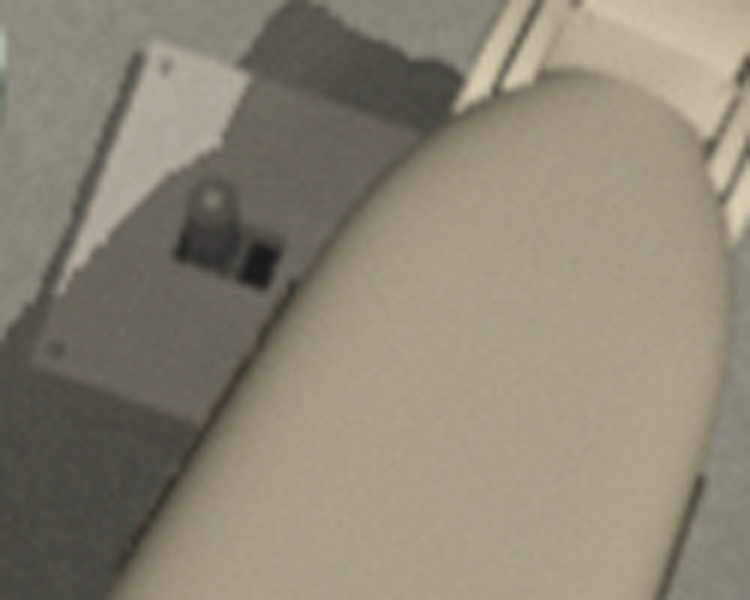

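View pics/t12.png

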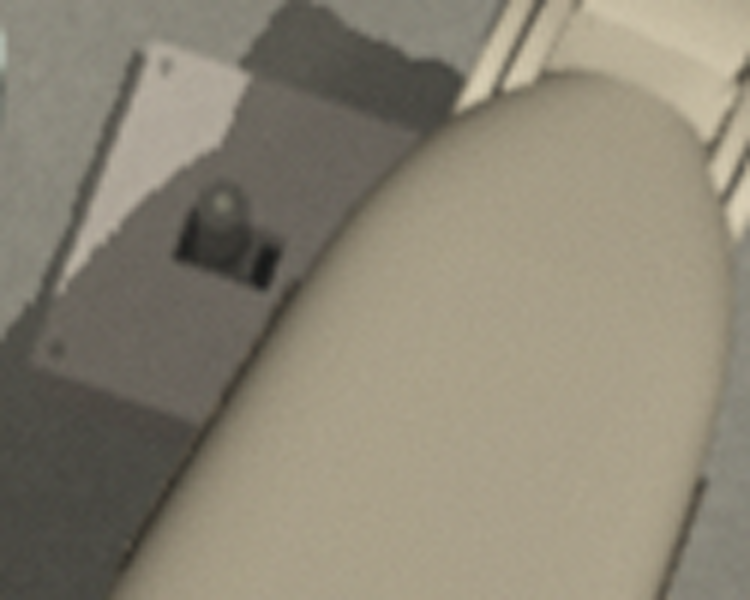

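The J6 effort went from a steady −0.617 to −0.598 and then −0.555, a step of +0.062 N m, as expected at the stop. Contact is at yaw ≈ 43.8°, or 2.09 rad of turn, which puts the pad near +0.3 mm, consistent with a stop face at about 24.3. The target is yaw ≈ 23.8°, so I'll go on and watch the slope.

```bash
python3 -m pendant '[[[0,0,0],[0.05,0,0],255]]'>/dev/null; python3 r.py;python3 -m pendant '[[[0,0,0],[0.05,0,0],255]]'>/dev/null; python3 r.py;python3 -m pendant '[[[0,0,0],[0.05,0,0],255]]'>/dev/null; python3 r.py;python3 -m pendant '[[[0,0,0],[0.05,0,0],255]]'>/dev/null; python3 r.py
```

```text
yaw 37.78 T [2.26  0.207 0.291] J6 -1.119 v6 0.54 F [-1.7 11.3  8.9]
  yaw 34.84 T [2.303 0.187 0.251] J6 -0.605 v6 0.50 F [-0.4 10.9  8.6]
  yaw 31.97 T [2.369 0.133 0.286] J6 -0.545 v6 0.50 F [-1.4 10.5  9.9]
  yaw 29.11 T [2.362 0.056 0.268] J6 -0.537 v6 0.50 F [-0.2 12.1  9. ]
```

The slope continues as expected, and Tz has risen from about 0.21 to 0.27. The last 5°:

```bash
python3 -m pendant '[[[0,0,0],[0.045,0,0],255],[[0,0,0],[0.085,0,0],255]]'>/dev/null; python3 r.py; python3 -m pendant '[[[0,0,0],[0,0,0],255],[[0,0,0],[0,0,0],255]]'; python3 r.py
python3 - <<'E'
from h import *
c=cam("wrist"); cv2.imwrite("pics/w14.png",c["img"][:,:,::-1])
E
```

```text
yaw 24.25 T [ 2.425 -0.041  0.345] J6 -0.294 v6 0.39 F [-0.1 11.   8.6]
time_s: 19.35
eef_pos: [0.5741, -0.1455, 0.0607]
orientation: [0.594, 0.385, 0.594, -0.382]
force: [0.0, 12.5, 8.7]
width: 0.256
  yaw 24.34 T [ 2.457 -0.01   0.161] J6 0.174 v6 -0.00 F [ 0.  12.5  8.7]
```

View pics/w14.png

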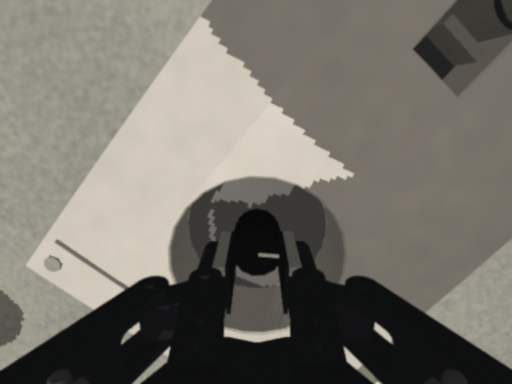

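The pointer is unchanged relative to the jaws, so no slip. The total past contact is about 20°. I'll relax the sideways force before letting go.

```bash
python3 -m pendant '[[[0,0.5,-1.1],[0,0,0],255],[[0,1,-2.2],[0,0,0],255],[[0,1,-2.2],[0,0,0],255]]'; python3 r.py
```

```text
time_s: 19.7
eef_pos: [0.5741, -0.1452, 0.0607]
orientation: [0.594, 0.384, 0.594, -0.384]
force: [-0.0, 1.2, 6.5]
width: 0.257
  yaw 24.28 T [0.264 0.136 0.249] J6 0.254 v6 -0.00 F [-0.   1.2  6.5]
```

```bash
python3 -m pendant '[[[0,0,0],[0,0,0],180],[[0,0,0],[0,0,0],150],[[0,0,0],[0,0,0],135],[[0,0,0],[0,0,0],135],[[0,0,0],[0,0,0],135],[[0,0,0],[0,0,0],135],[[-15,0,0],[0,0,0],135],[[-40,0,0],[0,0,0],135],[[-70,0,0],[0,0,0],135],[[-110,0,0],[0,0,0],135],[[-150,0,0],[0,0,0],135],[[-190,0,0],[0,0,0],135],[[-190,0,0],[0,0,0],135],[[-190,0,0],[0,0,0],135]]'; python3 r.py
python3 - <<'E'
from h import *
c=cam("wrist"); cv2.imwrite("pics/w15.png",c["img"][:,:,::-1])
s=cam("scene");crop(s,150,130,400,310,3.2,"s15.png")
E
```

```text
time_s: 21.1
eef_pos: [0.574, -0.1456, 0.2504]
orientation: [0.594, 0.384, 0.593, -0.384]
force: [0.7, 0.8, -0.7]
width: 0.47
  yaw 24.24 T [ 0.02  -0.017  0.012] J6 0.000 v6 -0.00 F [ 0.7  0.8 -0.7]
```

View pics/w15.png

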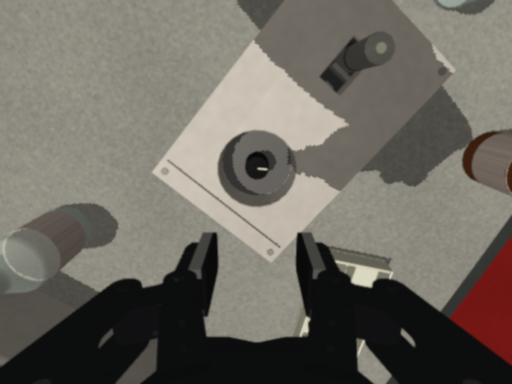

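View pics/s15.png

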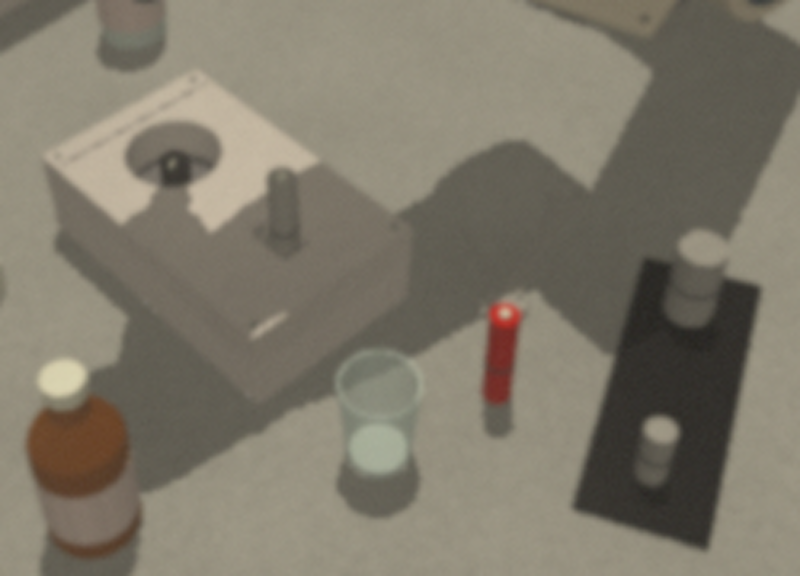

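The cartridge is upright, the knob pointer stayed where I left it (265,169), and everything else is in place. One close look at the pocket, then hand in.

Run:
```python
from h import *
i=cv2.imread("pics/w15.png")[10:120,300:430]; cv2.imwrite("pics/w15c.png",cv2.convertScaleAbs(cv2.resize(i,None,fx=5,fy=5,interpolation=cv2.INTER_CUBIC),alpha=1.7))
```

```text
(no output)
```

View pics/w15c.png

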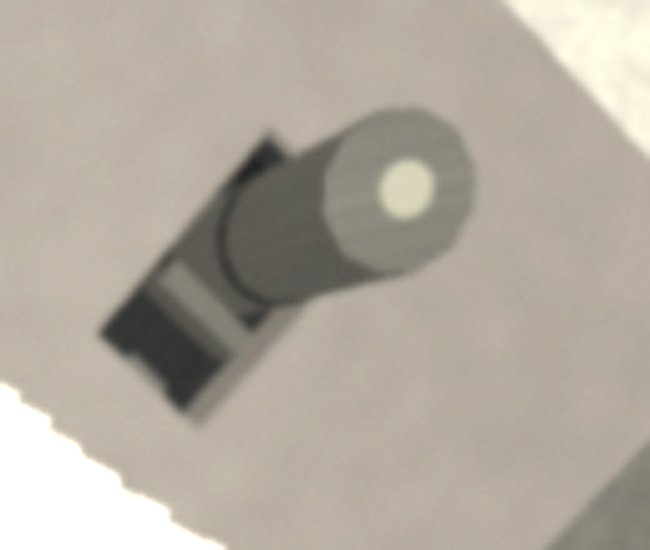

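The pad, the light bar at (205,300), has advanced and stands behind the upright cartridge. Handing in.

```bash
python3 -c "
from rig import arm
print(arm.job_done())"
```

```text
the job is handed in; nothing more can be done
None
```

The cartridge is standing in the module's pocket and clamped against its stop. I handed the job in at about 21 s, with the gripper open and clear of everything.

- **Placing:** I set the tall cartridge's foot on the pocket floor. Downward motion stopped at the expected height with about 6 N.
- **Tightening:** I turned the knob clockwise in one grasp, about 139° in total. It stiffened at about 2.09 rad, when the last joint's effort stepped up by 0.062 N m. I gave it about 19.5° more, for an estimated clamping force of 13–14 N.
- **Last checks:** The knob's pointer stayed fixed in the jaws and did not move when I let go. The final pictures show the cartridge upright with the pad behind it, and the other cartridges, the red look-alike, the beaker and the bottles where they were. The wrist force read near zero at the end.

**What did not agree:**
- After the step, the effort rose a little less than stated, about 0.09 N m per rad averaged against 0.13. That leaves the contact angle uncertain by a few degrees. Even at the late end the estimate is about 11.7 N, inside the 10–16 N window.
- While turning, the sideways force on the knob grew to about 12 N because the grip was 2–3 mm off its axis. I relaxed it to about 1 N before releasing.

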